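# Gather the nuts behind the shutter of a pouring tote and hold it over the tub

## Robot

A 6-joint arm with a two-finger parallel gripper is mounted at the origin on a cart in front of the work surface, level with it; the furniture and walls round the work are solid. World frame = base frame: x ahead of the robot, y to its left, z up, the work surface at z = 0. Lengths are in mm, angles in rad, forces in N, time in s.
With the tool pointing down it reaches from about 275 to 975 mm from the base axis. Payload 8.4 kg.
Tool frame: the origin (TCP) lies midway between the tips of the shut fingers; the grasp point (between the pads) lies 19 mm behind it; z points along the fingers, y is the line along which they close (so a half turn about z gives the same grasp; the last joint's range is limited). The gripper opens to 92 mm and grips with 3 to 60 N. Pads are 20 mm wide; open, the fingers measure 128 mm over their backs; the gripper's body (75 mm by 189 mm) begins 69 mm behind the grasp point.
Start: joints at [-1.291, 0.353, 1.633, -0, 1.155, -0.002], TCP at [173.802, -600.351, 214.583] pointing down, gripper open.
Joint ranges: [-2.63, 2.63], [-0.92, 2.1], [0.06, 2.66], [-1.3, 4.44], [0, 2.69], [-3.02, 3.02]. Speed limits (rad/s): [2.22, 2.22, 2.79, 3.14, 3.14, 3.14].

## Interface

Orientations are given as a rotation vector (axis times angle).
In Python, from rig import arm, planner, get_obs, optics gives the robot as it stands. The module is installed in compiled form; this text tells all that it offers. Calls block until the motion is done:
- arm.move_ptp(position, orientation): joint-space move of the TCP to a pose.
- arm.line_to(position, rot=None, max_speed=150, contact_N=None): straight line of the TCP; rot=None keeps the orientation; max_speed is the mean speed in mm/s. With contact_N (N) it stops when the force on the tool has changed by that much, and returns True; else False.
- arm.set_joints(angles): joint-space move.
- arm.release() and arm.gripper_close(grasp_force=None): open the fingers fully, or close them until they stop; grasp_force is the grip in N (None keeps the last).
- arm.sleep(seconds).
- planner.solve_ik(position, orientation): joint angles nearest the present ones, or None.
- get_obs(): the state.
- optics.get_image(name): name is "scene" or "side" or "wrist"; returns a dict with "color" (384x512x3 uint8, red, green, blue), "z_map" (384x512 float32, mm along the optical axis (not along the pixel's ray), 0 where there is no reading), "mtx" (3x3 intrinsics, pixels), "R" (3x3) and "t" (3): a world point X has camera coordinates R X + t; the wrist camera has in their place "mount" (4x4, takes a point from camera to tool coordinates, whose origin is the TCP and whose axes are the flange's). Camera axes: x right, y down, z forward; pixel columns grow to the right and rows downward; lengths in mm; the calibration is good to about 2 mm. A picture is of the moment at which its call begins: read the wrist's pose just before it.
A pose or a line that the arm cannot do raises arm.Unreachable and nothing moves.
- arm.finish_job(): hands the job in; it is judged then, once.
The state is a dict: "t": time; "joints": joint angles; "joint_vel": joint speeds; "tau": joint torques, N m; "tcp_pos": TCP position; "tool_rot": TCP orientation; "contact_force": force on the tool from outside, world axes, zero at the start; "wrist_torque": the same for the moment, N m; "gripper_width": finger opening in mm; "grip_force": force on a finger pad.
Only numpy, scipy, OpenCV 4.12 (cv2) and the standard library are available. Lean on these libraries where they do the work, as an engineer would, in place of code of your own. Each camera call takes 0.05 s, during which the arm holds its last target. There are 200 camera calls.

## Task

The small steel tote holds five loose nuts and its pouring shutter stands open: push the shutter fully down, then pick the tote up by its wooden handle and tip it towards the spout corner until all five nuts have slid together there, behind the shutter. Finish holding it still like that, tipped, in the gripper, with the pouring lip centred over the open mouth of the white tub, clear of the tub but no more than about 6 cm above its rim, ready for me to draw the shutter; let no nut fall out, and leave the tub and the other things where they stand.

Things in the scene. Friction and masses are not known exactly. Their poses are not given: they have to be found in the camera images.
- tote: Open sheet-steel tote, loose on the table, 0.34 to 0.53 kg: outside 200 (x) x 130 (y) x 42 mm high, rolled rim to 45, walls and floor 3 mm. Origin: centre of underside, z up. Spout in the +x end wall beside the +y wall: opening y +12 to +56 mm, pouring lip 42 mm wide reaching 32 mm out at floor level. Tip the +x end and +y side down, 30 to 40 degrees in all: nuts start to slide at 10 to 14.
- tote_handle (a point): Centre of the tote's wooden bridge handle, 85 mm above the tote's underside, over the tote's centre. The bar runs along the tote's y, 130 mm long, and is 18 mm wide (tote's x) and 22 mm high; the space beneath it is free down to the nuts. Axes as the tote's.
- tote_corner (a point): The inner spout corner of the tote, at floor level (tote frame: x +97, y +62, z +3 mm). A nut counts as gathered when its origin is within 100 mm of this point.
- tote_lip (a point): Middle of the outer edge of the pouring lip (tote frame: x +132, y +34, z +3 mm).
- gate (a joint): How far the shutter stands up, in m: 0 = fully down (shut), 0.030 = fully up. A flat steel plate in two channels outside the spout opening; it slides along the tote's z, stays where it is left (rubs with about 1.5 N) and starts 17 to 28 mm up.
- gate_tab (a point): Top of the shutter's folded thumb tab, 36 mm (tote's y) x 16 mm (tote's x), at tote x +111, y +34 mm and z +48.5 mm when shut (more by the joint value when raised). Press it straight down. Axes as the tote's.
- nut_0: One of five alike M12 steel hex nuts lying flat in the tote: 19 mm across the flats, 22 mm across the corners, 11 mm high, 17 g. Origin: centre of its underside.
- nut_1: One of five alike M12 steel hex nuts lying flat in the tote: 19 mm across the flats, 22 mm across the corners, 11 mm high, 17 g. Origin: centre of its underside.
- nut_2: One of five alike M12 steel hex nuts lying flat in the tote: 19 mm across the flats, 22 mm across the corners, 11 mm high, 17 g. Origin: centre of its underside.
- nut_3: One of five alike M12 steel hex nuts lying flat in the tote: 19 mm across the flats, 22 mm across the corners, 11 mm high, 17 g. Origin: centre of its underside.
- nut_4: One of five alike M12 steel hex nuts lying flat in the tote: 19 mm across the flats, 22 mm across the corners, 11 mm high, 17 g. Origin: centre of its underside.
- tub: Small round white plastic tub, open at the top, empty, loose on the table: 66 mm across the rim, 50 mm high, mouth about 56 mm wide, 50 g. Origin: centre of its underside; z up. Stands to the left of the tote, near the side to which the tote's spout end points.
- jar: Glass jar of pigment paste, moss green with an ochre screw lid, 52 mm across, 71 mm high. Bystander. Origin: centre of its underside.
- tape: Roll of masking tape lying flat, 104 mm across, 25 mm high. Bystander. Origin: centre of its underside.
- stamp: Wooden block stamp, 55 x 56 x 27 mm. Bystander. Origin: centre of its underside.
Not all that is in view belongs to the job. Of the things that look like the tub, take the one that is farthest to the robot's left at the start.

How it is judged (in metres and radians):
On the way, in this order (a step that is already met when the one before it is completed fails the run):
1. the shutter is pushed fully down while the tote still stands on the table (value of joint gate below 0.003 m and height (world z) of tote_handle below 0.095 m), for 0.2 s.
2. the tote is lifted clear of the table in the gripper, shutter still shut (height (world z) of tote_handle above 0.11 m and height (world z) of tote_corner above 0.015 m and contact force between the fingers and tote above 2 N and value of joint gate below 0.003 m), for 0.2 s.
At the end, for the whole second after the job is handed in: Held still in the gripper, touching nothing else, tipped 15 to 57 degrees, shutter within 3 mm of down; all nuts at rest inside, within 100 mm of the inner spout corner; lip edge within 28 mm sideways of the upright tub's centre, 6 to 75 mm above its rim (value of joint gate below 0.003 m and angle between tote's own z axis and vertical between 0.26 and 1 rad and horizontal distance between tote_lip and tub below 0.028 m and height (world z) of tote_lip between 0.056 and 0.125 m and height (world z) of tote_corner above 0.056 m and contact force between the fingers and tote above 2 N and contact force between tote and tub below 0.3 N and contact force between tote and jar below 0.3 N and linear speed of each of tote, nut_0, nut_1, nut_2, nut_3, nut_4 below 0.02 m/s and angle between tub's own z axis and vertical below 0.1 rad and distance between each of nut_0, nut_1, nut_2, nut_3, nut_4 and tote_corner below 0.1 m and x of each of nut_0, nut_1, nut_2, nut_3, nut_4 in the frame of tote below 0.099 m); the arm keeps its last pose, push and grip.
It fails at once if the tub is pushed away or knocked over (distance of tub from where it was at the start of the episode above 0.03 m or angle between tub's own z axis and vertical above 0.4 rad).
It fails at once if the jar is pushed away or knocked over (distance of jar from where it was at the start of the episode above 0.03 m or angle between jar's own z axis and vertical above 0.4 rad).
It fails at once if the tape is pushed away or knocked over (distance of tape from where it was at the start of the episode above 0.03 m or angle between tape's own z axis and vertical above 0.4 rad).
It fails at once if the stamp is pushed away or knocked over (distance of stamp from where it was at the start of the episode above 0.03 m or angle between stamp's own z axis and vertical above 0.4 rad).
It also fails if it takes over 54 s, if anything falls off the work surface, if the arm or the gripper's body presses on something with over 40 N, if the wrist force passes 120 N, or if a joint passes its speed limit or range.

## Working session

There is one attempt and no reset: what is moved stays moved. The work goes in short steps, each a Python script; the robot and the scene stay as the last script left them, time stands still between calls to the robot, and variables do not carry over. Pictures are saved under pics/ and viewed, at most 10 in all, crops included, and the job is handed in when it is done.

```bash
mkdir -p pics; cat > h.py <<'E'
import numpy as np,cv2
from scipy.spatial.transform import Rotation as Ro
from rig import arm,planner,get_obs,optics
def cloud(im,R=None,t=None):
    R=im["R"] if R is None else R; t=im["t"] if t is None else t
    z=im["z_map"];v,u=np.mgrid[:z.shape[0],:z.shape[1]]
    K=np.asarray(im["mtx"]);c=np.stack([(u-K[0,2])/K[0,0]*z,(v-K[1,2])/K[1,1]*z,z],-1)
    P=(c-np.asarray(t).ravel())@np.asarray(R); P[z==0]=np.nan
    return P
E
python3 - <<'E'
from h import *
a=optics.get_image("scene");b=optics.get_image("side")
np.savez("s.npz",**a);np.savez("d.npz",**b)
cv2.imwrite("pics/a.png",cv2.resize(a["color"][...,::-1],(800,600)));cv2.imwrite("pics/b.png",cv2.resize(b["color"][...,::-1],(800,600)))
print({k:get_obs()[k] for k in("t","tcp_pos","tool_rot")})
E
```

```text
{'t': 0.1, 'tcp_pos': array([ 173.68336622, -599.91538078,  213.9509379 ]), 'tool_rot': array([-3.10923383e+00, -4.40996834e-01,  2.93700761e-04])}
```

View pics/a.png

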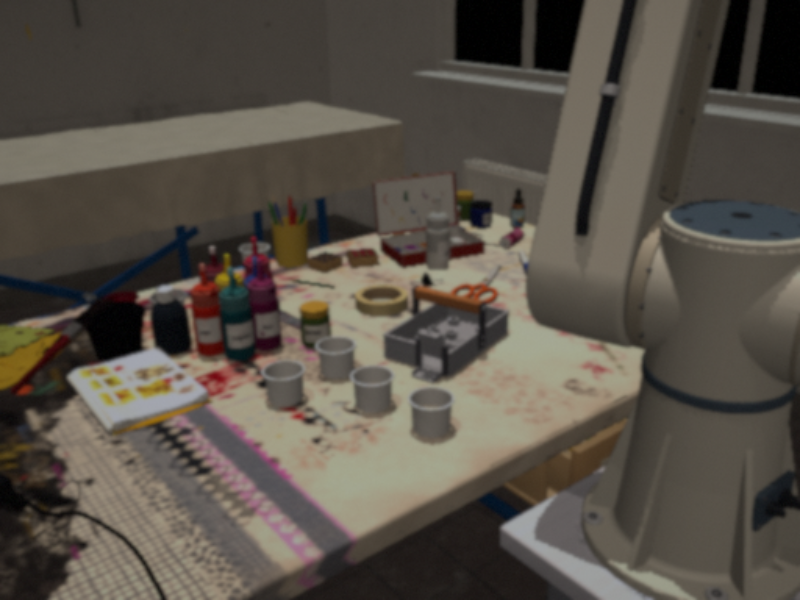

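View pics/b.png

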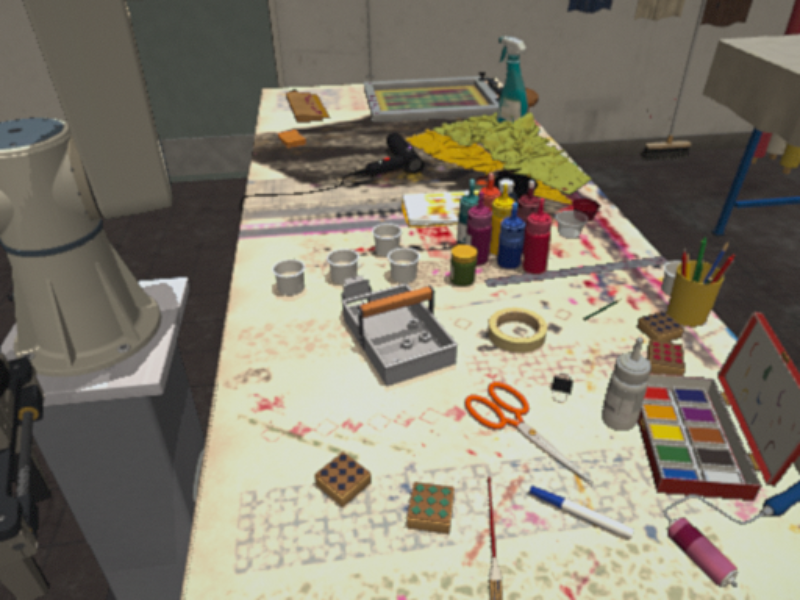

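The scene and side pictures show the tote (side ~400,335) with its spout pointing to the upper left. There are four tubs at side (288,275), (342,265), (403,265) and (387,238), the green jar at (463,265) and the tape at (518,328).

```bash
python3 - <<'E'
from h import *
a=dict(np.load("s.npz"));b=dict(np.load("d.npz"))
A=cloud(a);B=cloud(b)
def at(P,x,y,r=0):
    u,v=int(x*.64),int(y*.64); return np.round(np.nanmedian(P[v-r:v+r+1,u-r:u+r+1].reshape(-1,3),0))
print("cams",-a["R"].T@a["t"].ravel(),-b["R"].T@b["t"].ravel())
for n,x,y in [("tubA",288,275),("tubB",342,265),("tubC",403,265),("tubD",387,238),("jarlid",463,252),("tape",518,345),("bowl",572,222),("tabside",355,285),("barL",368,306),("barR",428,293),("rim near",385,378)]: print(n,at(B,x,y,1))
for n,x,y in [("tubD",284,385),("tubC",336,358),("tubB",372,390),("tubA",432,412),("barL",420,290),("barR",475,303),("tab",435,335)]: print(n,at(A,x,y,1))
# candidate tub rim points, merged
P=np.vstack([A.reshape(-1,3),B.reshape(-1,3)]);P=P[~np.isnan(P).any(1)]
# bar: orange-brown colour, z 74..110
for im,Q,nm in((a,A,"scene"),(b,B,"side")):
    m=(Q[...,2]>80)&(Q[...,2]<108)&(Q[...,0]>350)&(Q[...,0]<800)&(abs(Q[...,1])<250)
    hsv=cv2.cvtColor(im["color"],cv2.COLOR_RGB2HSV)
    w=m&(hsv[...,1]>110)&(hsv[...,0]<20)
    n,l,s,c=cv2.connectedComponentsWithStats(w.astype(np.uint8))
    for i in range(1,n):
        if s[i,4]>40:
            q=Q[l==i];print(nm,s[i],q.min(0).round(),q.max(0).round(),cv2.minAreaRect(q[:,:2].astype(np.float32)),np.percentile(q[:,2],[50,90,98]))
E
```

```text
cams [-367.3109071   693.59807637  595.91311773] [ 451.6682622  -960.28761908  699.75324099]
tubA [361.  99.  20.]
tubB [468.  79.  46.]
tubC [590.  64.  42.]
tubD [571. 172.  42.]
jarlid [707.  53.  70.]
tape [ 754. -177.   20.]
bowl [1005.  230.   15.]
tabside [489. -26.  67.]
barL [ 503. -129.   95.]
barR [ 608. -104.   91.]
rim near [ 519. -221.   15.]
tubD [546. 217.  37.]
tubC [569. 108.  37.]
tubB [448. 125.  39.]
tubA [339. 103.  41.]
barL [602. -89.  91.]
barR [ 496. -123.   92.]
tab [477. -18.  73.]
scene [265 183  46  17 295] [ 484. -137.   80.] [612. -81.  96.] ((548.3965454101562, -107.16825103759766), (132.36814880371094, 21.468544006347656), 17.995344161987305) [89.93980212 93.95117219 94.94083029]
scene [122 188  19  13 176] [755. 203.  80.] [800. 243. 108.] ((777.6428833007812, 226.4281463623047), (47.750633239746094, 25.33342742919922), 60.869144439697266) [ 92.36053848 104.69692871 107.19531451]
side [231 184  46  18 351] [ 492. -141.   80.] [617. -92.  98.] ((554.6222534179688, -114.56123352050781), (129.7275390625, 22.079437255859375), 17.424915313720703) [92.14499793 95.49039025 96.51375649]
```

```bash
cat >> h.py <<'E'
def tote_R(yaw,tilt=0,phi=0):
    "tote attitude: yaw, tipped by tilt with downhill direction phi in the tote frame (rad)"
    ax=np.array([-np.sin(phi),np.cos(phi),0])
    return Ro.from_euler("z",yaw)*Ro.from_rotvec(ax*tilt)
def tool(Rt,yax,s=1):
    "tool rotation: z=-tote z, y along tote axis yax"
    z=-Rt.apply([0,0,1]);y=s*Rt.apply(yax)
    return Ro.from_matrix(np.stack([np.cross(y,z),y,z],1))
def fit(q):
    A=np.c_[2*q[:,:2],np.ones(len(q))];s=np.linalg.lstsq(A,(q[:,:2]**2).sum(1),rcond=None)[0]
    return s[:2],np.sqrt(s[2]+s[0]**2+s[1]**2)
E
python3 - <<'E'
from h import *
a=dict(np.load("s.npz"));b=dict(np.load("d.npz"))
for im in(a,b):
    P=cloud(im).reshape(-1,3)
    q=P[(abs(P[:,0]-562)<50)&(abs(P[:,1]-195)<50)&(P[:,2]>15)]
    r=q[q[:,2]>44]; print("tub",len(q),q[:,2].max(),r[:,:2].min(0),r[:,:2].max(0),fit(r))
    q=P[(abs(P[:,0]-486)<30)&(abs(P[:,1]+15)<30)&(P[:,2]>58)];print("tab",len(q),np.median(q,0),q.max(0),q.min(0))
    q=P[(abs(P[:,0]-707)<45)&(abs(P[:,1]-53)<45)&(P[:,2]>55)];print("jar",q.min(0),q.max(0))
yaw=np.radians(107.7)
tub=np.array([563,195.])
for s in(1,-1):
    for nm,Rt,p,ya in [("press",tote_R(yaw),[484,-13,120],[0,1,0]),("grasp",tote_R(yaw),[552,-111,66],[1,0,0])]:
        print(s,nm,planner.solve_ik(p,tool(Rt,ya,s).as_rotvec()))
    for dy in(-40,-20,0,20,40):
      for phi in (35,45):
        Rt=tote_R(yaw+np.radians(dy),np.radians(35),np.radians(phi))
        lip=np.array([*tub,85]);o=lip-Rt.apply([132,34,3]);tcp=o+Rt.apply([0,0,66])
        print(s,dy,phi,tcp.round(),(o+Rt.apply([97,62,3]))[2].round(),planner.solve_ik(tcp,tool(Rt,[1,0,0],s).as_rotvec()))
E
```

```text
tub 543 50.196419028136745 [538.5370985  170.60514975] [603.59638358 234.62772942] (array([570.00945944, 203.08682187]), np.float64(30.500934232629834))
tab 98 [481.19506303 -16.74286866  70.92165228] [512.97938426  -1.52229565  75.61910536] [461.06772128 -27.65303221  58.13500586]
jar [680.5875353   37.40596524  55.29855366] [732.05107896  87.57930629  70.8974712 ]
tub 268 51.79126829124657 [541.28054891 167.75375039] [605.58138813 233.35001999] (array([573.24062943, 198.32245322]), np.float64(30.480244452585715))
tab 115 [489.51747341 -22.01642297  69.52903441] [515.03507494  -5.59480659  76.95135996] [468.04973165 -34.60948728  58.06363991]
jar [684.71341708  31.74851579  55.29085735] [732.17549476  83.27851632  71.89093487]
1 press [-2.99511090e-02  2.57456651e-01  2.01568635e+00 -4.44089210e-16
  8.68449648e-01  2.80271827e+00]
1 grasp [-2.01104558e-01  4.43320247e-01  1.88386234e+00 -4.44089210e-16
  8.14410061e-01 -2.08082416e+00]
1 -40 35 [531. 118. 210.] 92.0 [ 0.5780034   0.36161544  1.79265773 -0.59520706  1.28251396 -0.34322556]
1 -40 45 [522. 113. 204.] 88.0 [ 0.59752787
[... 1455 characters left out ...]
88.0 [ 0.55076961  0.23141222  1.99753536 -0.77010128  0.9413029   2.63902999]
-1 0 35 [588. 115. 210.] 92.0 [ 0.51225307  0.22629514  1.98806434 -0.79278448  0.8320088   2.29614489]
-1 0 45 [585. 106. 204.] 88.0 [ 0.45982316  0.17638342  2.07053921 -0.8256465   0.67962654  2.32465932]
-1 20 35 [614. 129. 210.] 92.0 [ 0.42453571  0.18258299  2.04586222 -0.77858454  0.57342727  1.93205116]
-1 20 45 [614. 119. 204.] 88.0 [ 0.33668491  0.15426626  2.09860012 -0.68768426  0.41640444  1.8188287 ]
-1 40 35 [634. 150. 210.] 92.0 [ 0.31451005  0.1698493   2.06216996 -0.45879724  0.34924595  1.26615587]
-1 40 45 [637. 141. 204.] 88.0 [0.21192393 0.17235941 2.07570045 0.02001079 0.28274345 0.75820893]
```

```bash
python3 - <<'E'
from h import *
yaw=np.radians(107.7);r=tool(tote_R(yaw),[0,1,0],-1).as_rotvec()
arm.move_ptp([500,-60,300],r); arm.gripper_close(10)
o=get_obs();w=optics.get_image("wrist")
T=np.eye(4);T[:3,:3]=Ro.from_rotvec(o["tool_rot"]).as_matrix();T[:3,3]=o["tcp_pos"]
M=T@w["mount"];R=M[:3,:3].T
P=cloud(w,R,-R@M[:3,3]);np.savez("w.npz",P=P,c=w["color"],M=M)
hsv=cv2.cvtColor(w["color"],cv2.COLOR_RGB2HSV)
m=(P[...,2]>84)&(P[...,2]<104)&(hsv[...,1]>90)&(hsv[...,0]<22);q=P[m]
print(o["t"],"bar",len(q),cv2.minAreaRect(q[:,:2].astype(np.float32)),np.median(q[:,2]))
m=(P[...,2]>60)&(P[...,2]<80)&(np.hypot(P[...,0]-486,P[...,1]+15)<32);q=P[m]
print("tab",len(q),cv2.minAreaRect(q[:,:2].astype(np.float32)),np.median(q,0))
q=P[(P[...,2]>38)&(P[...,2]<60)&(np.hypot(P[...,0]-571,P[...,1]-200)<45)]
if len(q)>10:print("tub",fit(q),q.min(0),q.max(0))
cv2.imwrite("pics/w.png",w["color"][...,::-1])
E
```

```text
3.7167 bar 644 ((652.2904052734375, 0.3346405029296875), (413.4898986816406, 124.02278900146484), 34.38694763183594) 95.68301804777597
tab 289 ((486.89691162109375, -16.00906753540039), (48.675140380859375, 14.500995635986328), 17.712839126586914) [486.92148604 -16.07375668  75.52070691]
tub (array([570.94459817, 198.99842404]), np.float64(30.12250656639436)) [539.1294315  167.32986128  38.0459902 ] [604.26294761 218.07906576  52.61580187]
```

View pics/w.png

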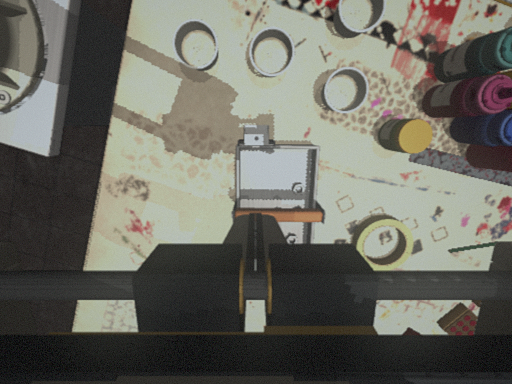

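The wrist picture shows the raised shutter tab at (256,133), the bar at (278,215) and nuts at (297,187) and (291,239). The positions agree with the earlier ones.

```bash
python3 - <<'E'
from h import *
p=np.array([486.5,-14.5])
arm.line_to([*p,86],max_speed=250)
hit=arm.line_to([*p,44],max_speed=35,contact_N=9)
arm.sleep(.3)
o=get_obs();print(hit,o["t"],o["tcp_pos"],o["contact_force"])
arm.line_to([*p,200],max_speed=200)
w=optics.get_image("side");P=cloud(w)
q=P[(np.hypot(P[...,0]-486,P[...,1]+15)<28)&(P[...,2]>30)];print(len(q),np.percentile(q[:,2],[50,80,90,98]))
i=w["color"][150:270,180:320];cv2.imwrite("pics/c.png",cv2.resize(i[...,::-1],None,fx=5,fy=5))
E
```

```text
True 6.075 [486.49549179 -14.42379882  48.8106636 ] [-2.65529958  0.53821808 11.66470225]
830 [263.09566458 335.95895717 348.44293394 358.44505063]
```

View pics/c.png

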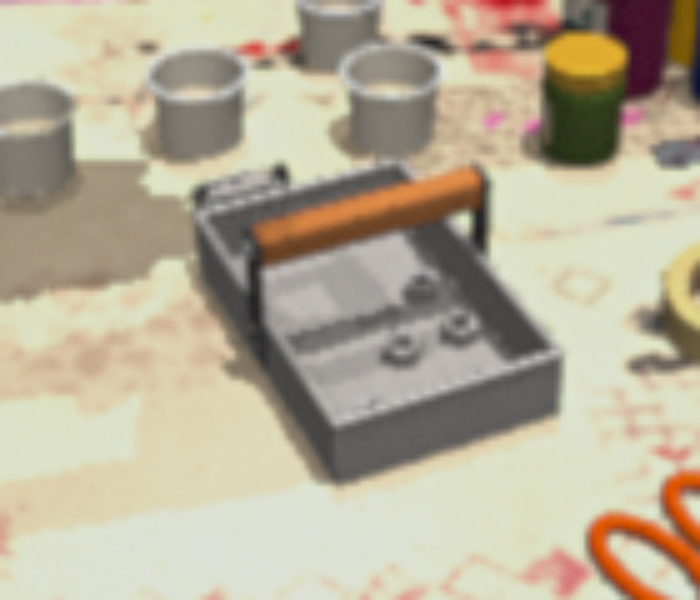

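The shutter is down: the tab top read z = 48.8 under load, and the picture shows the tab level with the rim at (240,185). Next I grasp and lift.

```bash
python3 - <<'E'
from h import *
yaw=np.radians(107.7);r=tool(tote_R(yaw),[1,0,0],1).as_rotvec()
arm.release()
arm.move_ptp([552,-111,190],r)
arm.line_to([552,-111,66],max_speed=120)
arm.gripper_close(60)
o=get_obs();print(o["t"],o["gripper_width"],o["grip_force"],o["tcp_pos"],o["contact_force"])
arm.line_to([552,-111,110],max_speed=60)
o=get_obs();print(o["t"],o["gripper_width"],o["grip_force"],o["contact_force"],o["wrist_torque"])
arm.sleep(.3)
arm.line_to([552,-111,230],max_speed=150)
w=optics.get_image("side");cv2.imwrite("pics/e.png",cv2.resize(w["color"][60:270,130:380][...,::-1],None,fx=2.8,fy=2.8))
E
```

```text
12.2333 17.50939446566864 59.986724853515625 [ 552.08187991 -111.05622177   66.02012312] [ 0.18409443 -1.16824639 -0.17177789]
13.1167 17.894981411548564 59.98340427875519 [ 0.23140681  0.03578306 -6.3021647 ] [ 0.06652867 -0.11452331 -0.0438924 ]
```

View pics/e.png

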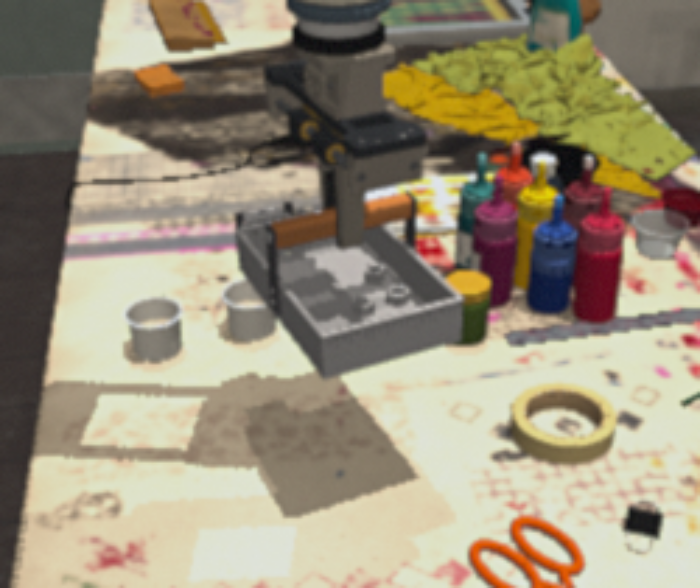

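The tote hangs level in the gripper with the nuts inside. Next I carry it across high, tip it and look.

```bash
cat >> h.py <<'E'
def grasp_pose(lip,yaw,tilt,phi):
    Rt=tote_R(yaw,tilt,phi); o=np.asarray(lip)-Rt.apply([132,34,3])
    return o+Rt.apply([0,0,66]),tool(Rt,[1,0,0],1).as_rotvec()
E
python3 - <<'E'
from h import *
D=np.radians;yaw=D(107.7)
p,r=grasp_pose([571,200,160],yaw,D(36),D(42));print(p)
r0=tool(tote_R(yaw),[1,0,0],1).as_rotvec()
arm.line_to([p[0],p[1],p[2]],r0,max_speed=110)
for a in(9,18,27,36):
    arm.line_to(p+[0,0,.5*(a//9%2)],grasp_pose([571,200,160],yaw,D(a),D(42))[1],max_speed=20)
    print(a,get_obs()["t"])
arm.sleep(1)
o=get_obs();print(o["t"],o["gripper_width"],o["grip_force"],o["tcp_pos"],o["tool_rot"]-r,o["contact_force"])
for n in("side","scene"):
    w=optics.get_image(n);np.savez("f_"+n,P=cloud(w),c=w["color"]);cv2.imwrite(f"pics/f_{n}.png",cv2.resize(w["color"][60:270,130:380][...,::-1],None,fx=3,fy=2.8))
E
```

```text
[591.62421805 114.91292299 281.9993072 ]
9 17.0167
18 17.325
27 17.65
36 18.0167
19.0167 17.773889124965947 59.985381960868835 [591.60337694 114.97993887 282.00784666] [-1.50275087e-04 -4.02931917e-05  6.09046137e-05] [-0.01454024  0.31539637 -6.09021148]
```

View pics/f_side.png

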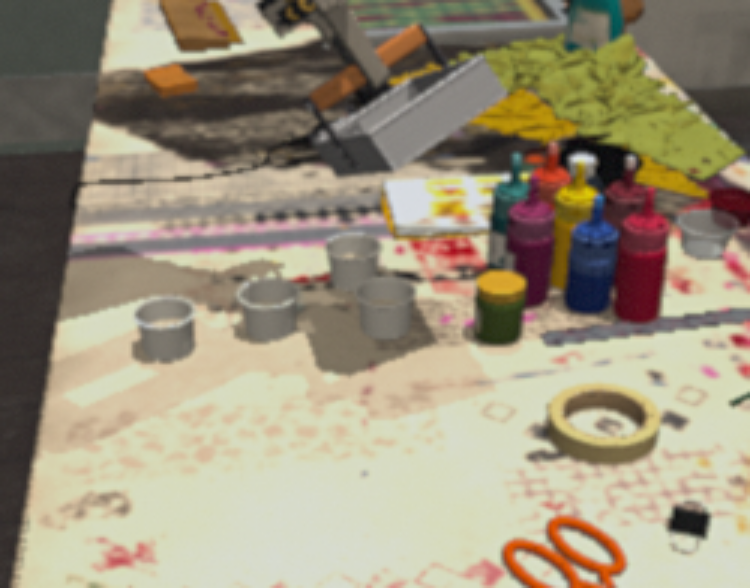

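View pics/f_scene.png

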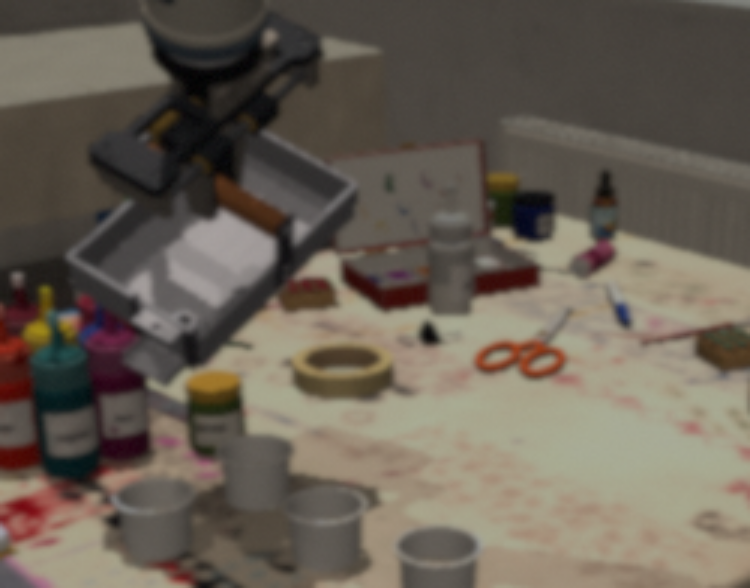

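The scene view shows the tote tipped, with an empty floor at (220,260), so the nuts are hidden in the spout corner. The shutter is down at (165,325) and the lip is at (155,358). I'll check the true tilt and lip from the point cloud, in case the tote slipped in the pads.

```bash
python3 - <<'E'
from h import *
f=np.load("f_scene.npz");P=f["P"]
def px(x,y):return 130+int(x/3),60+int(y/2.8)
u,v=px(220,265);q=P[v-6:v+7,u-9:u+10].reshape(-1,3);q=q[~np.isnan(q).any(1)]
n=np.linalg.svd(q-q.mean(0))[2][2];n*=np.sign(n[2])
D=np.radians;Rt=tote_R(D(107.7),D(36),D(42))
print("normal",n,"expected",Rt.apply([0,0,1]),"tilt",np.degrees(np.arccos(n[2])))
o=np.array([571,200,160])-Rt.apply([132,34,3])
for x,y in[(220,265),(155,358),(150,365),(165,325),(75,258),(350,185),(268,138)]:
    u,v=px(x,y);X=np.nanmedian(P[v-1:v+2,u-1:u+2].reshape(-1,3),0);print((x,y),X.round(1),"tote frame",Rt.inv().apply(X-o).round(1))
E
```

```text
normal [-0.48734877  0.27576408  0.82851997] expected [-0.50749117  0.2965539   0.80901699] tilt 34.05299787529941
(220, 265) [610.5 102.7 219.9] tote frame [12.9 13.1  2.6]
(155, 358) [576.5 187.5 167.6] tote frame [116.7  31.    2.6]
(150, 365) [572.8 193.2 162.8] tote frame [124.5  33.9   2.4]
(165, 325) [547.1 191.4 203.7] tote frame [109.7  40.1  47.9]
(75, 258) [638.9 213.8 241.5] tote frame [ 96.2 -60.4  38.6]
(350, 185) [568.9   3.8 278.7] tote frame [-92.3  61.4  41.9]
(268, 138) [639.8  31.8 311.9] tote frame [-95.  -21.7  41.1]
```

There is no slip: the lip and floor read within 2 mm of the model, and the shutter tab is at z = 47.9. I'll lower it and check the nuts with the wrist camera.

```bash
python3 - <<'E'
from h import *
D=np.radians
p,r=grasp_pose([571,200,92],D(107.7),D(36),D(42))
arm.line_to(p,r,max_speed=45);arm.sleep(.8)
o=get_obs();print(o["t"],o["tcp_pos"]-p,o["contact_force"],o["grip_force"])
w=optics.get_image("wrist");s=optics.get_image("scene")
a=cv2.resize(w["color"],(400,300));b=cv2.resize(s["color"][130:290,120:333],(400,300))
cv2.imwrite("pics/g.png",np.hstack([a,b])[...,::-1])
E
```

```text
21.575 [-0.00949121 -0.01113758 -0.00157414] [ 1.18234216  0.04577344 -5.33874678] 59.98518168926239
```

View pics/g.png

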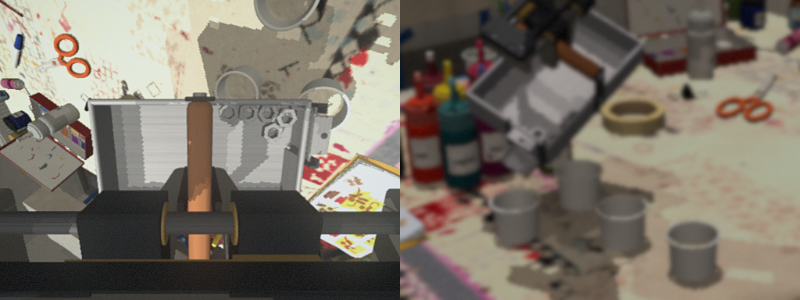

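All five nuts lie together by the spout corner (wrist half, 225–290, 105–130), and the lip hangs above the tub. I'll do one numeric check of the farthest nut and the force before handing in.

```bash
python3 - <<'E'
from h import *
D=np.radians;Rt=tote_R(D(107.7),D(36),D(42));org=np.array([571,200,92])-Rt.apply([132,34,3])
o=get_obs();w=optics.get_image("wrist")
T=np.eye(4);T[:3,:3]=Ro.from_rotvec(o["tool_rot"]).as_matrix();T[:3,3]=o["tcp_pos"];M=T@w["mount"];R=M[:3,:3].T
P=cloud(w,R,-R@M[:3,3]);Q=Rt.inv().apply((P-org).reshape(-1,3)).reshape(P.shape)
m=(Q[...,2]>9)&(Q[...,2]<18)&(abs(Q[...,0])<93)&(abs(Q[...,1])<60);q=Q[m]
d=np.hypot(q[:,0]-97,q[:,1]-62);print(len(q),q.min(0),q.max(0),np.percentile(d,[50,95,100]),o["contact_force"])
ok=np.percentile(d,98)<100
if ok: arm.sleep(.3);print(get_obs()["contact_force"],arm.finish_job())
E
```

```text
1541 [19.60551691 20.32419529  9.02836041] [92.98923383 58.74307514 16.48208628] [39.26248713 74.34729747 77.83116353] [ 0.41849965  0.34251072 -5.89814526]
the job is handed in; nothing more can be done
[-0.03826416  0.60693965 -6.1747862 ] None
```

The job is handed in: the shutter is shut and the tote is held still, tipped about 36°. By the last measurements, all five nuts are within 78 mm of the spout corner, and the lip is centred about 42 mm above the rim of the leftmost tub.

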